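# Clamp the pressure vessel shut

### The arm

A 7-joint arm with a two-finger parallel gripper is mounted at the origin on the work surface. World frame = base frame: x ahead of the robot, y to its left, z up, the work surface at z = 0. Lengths are in m, angles in rad, forces in N, time in s.
With the tool pointing down it reaches from about 0.4 to 0.85 m from the base axis. Payload 10.4 kg.
Tool frame: the origin (TCP) lies on the centre line of the jaws, within the pads' length; the fingertips stand 14 mm ahead of it and the grasp point (between the pads) lies 5 mm behind it (tip_reach is the z of the fingertips in the tool frame, in m); z points along the fingers, x is the direction in which the jaws open and shut, and the axes are right-handed (so a half turn about z gives the same grasp; the last joint's range is limited). The gripper opens to 87 mm and grips with 3 to 60 N. Pads are 19 mm wide; open, the fingers measure 117 mm over their backs; the gripper's body (75 mm by 190 mm) begins 51 mm behind the grasp point.
Start: joints at [1.305, 0.332, -0.065, 1.46, 0.022, 1.35, -0.088], TCP at [0.15, -0.607, 0.237] pointing down, gripper open.
Joint ranges: [-2.6, 2.6], [-0.5, 2.12], [-1.47, 1.34], [0.16, 2.42], [-1.27, 4.41], [0.06, 2.06], [-2.6, 2.6]. Speed limits (rad/s): [2.22, 2.22, 2.79, 2.79, 3.14, 3.14, 3.14].

### API

Orientations are given as a unit quaternion [x, y, z, w].
In Python, from bench import * gives the robot as it stands.
- The arm moves only by the tool carry_out, never from a script. Its argument "rows" is a list of rows, each a list of 5 numbers: the closure, from -1 (fully open) to 1 (shut), so that 0 is half open, then the shift along the tool's x, y, z in units of 30 mm (1.0 is 30 mm), then the turn about the tool's z in units of 5 degrees (1.0 is 5 degrees). In form: [[jaw, x, y, z, turn], ...]. A call has 1 to 20 rows; each row shifts and turns the pose as measured when the row begins, along the tool's axes as they then stand; what a row does not reach is not made up. A row lasts 1/12 s, in which the tool goes at most 41.7 mm and 7.16 degrees, less where a joint would pass 70% of its speed; a pose out of reach is approached as far as the arm can. A call is refused whole if a number of a shift passes 1 or a number of a turn 1, either way. A call with a gripper value outside its range is refused whole. The fingers move at their own pace and stop on an object; "force" is the grip in N (left out, the last holds). Time passes only in rows, so rows that do not move let the fingers close. It gives the time, the measured TCP pose, the force and the opening at its end, in the units of the state.
- read_state(): the state, without advancing time (a new reading comes with each control period).
- camera(name): name is "scene" or "top" or "wrist"; returns the picture (384x512x3 uint8, blue, green, red); there is no depth.
- camera_info(name): a dict with "fx", "fy", "cx", "cy" (pixels), "extrinsics" (4x4, takes a point from camera to world coordinates); the wrist camera has in their place "tool_from_camera" (4x4, takes a point from camera to tool coordinates, whose origin is the TCP and whose axes are the tool frame's). Camera axes: x right, y down, z forward; pixel columns grow to the right and rows downward; lengths in m; the calibration is good to about 2 mm. A picture is of the moment at which its call begins: read the wrist's pose just before it. camera_info takes no time and is no camera call.
- close_job(): hands the job in, once; it reports no verdict.
Trained networks look in the newest picture that a camera, given by its name, has taken for a name from the list of things; names that differ only in an ending like _2 or _b are one class to them, and where a whole thing is asked for, a point or a joint stands for the part that bears it (a point fixed in the world has none). Each returns a list of dicts, best first, with "conf" (0 to 1); they miss things now and then, are a little off and sometimes report something else, mostly with a low value. They report only what shows in the picture. A call takes as long as a camera call. They do not tell look-alikes from the thing itself.
- recognise(query, camera): "box" ([centre column, centre row, width, height] in pixels, round what is visible of it).
- silhouettes(query, camera): "mask" (384x512 bool, what is visible of it) and "box" ([centre column, centre row, width, height] in pixels, round what is visible of it).
- pinpoint(query, camera): "xy" ([column, row] in pixels: a listed point, or the origin of a listed thing).
The state is a dict: "time": time; "joint_positions": joint angles; "joint_vel": joint speeds; "joint_torque": joint torques, N m; "ee_pos": TCP position; "eef_rot": TCP orientation; "ft_force": force on the tool from outside, world axes, zero at the start; "torque": the same for the moment, N m; "width": finger opening in m.
Only numpy, scipy, OpenCV 4.12 (cv2) and the standard library are available. Lean on these libraries where they do the work, as an engineer would, in place of code of your own. Each camera call takes 0.05 s, during which the arm holds its last target. There are 200 camera calls.

### The job

Lock the lid of the small steel pressure vessel: push the swung-out clamp strap round by its teal tab until it lies fully across the lid, against the stud, and only then push the red cam lever all the way down. Nothing needs to be picked up: do not lift, tip or shift the vessel, leave the jar, beaker, dish and orange where they are, and finish clear of everything.

Things in the scene. Friction and masses are not known exactly. Their poses are not given: they have to be found in the camera images.
- stand: Fixed blue base plate, 130 mm (x) by 210 mm (y) and 12 mm thick, that carries the clamp. Origin: centre of its underside, on the table. Its y axis runs from the lever's stud (75 mm to -y) to the strap's pivot post (75 mm to +y); its z is up. The vessel stands in a low ring (94 mm across, 12 mm high) at its middle. The whole stand may be turned up to about 0.4 rad either way.
- strap (a joint): Clamp strap: flat steel bar 26 mm wide, 10 mm thick, reaching 170 mm from a vertical pivot axis; underside 94 mm and top 104 mm above the table, 4 mm clear over the lid. Value in rad: 0 = fully across the lid, against its stop, with the side notch near its free end round the stud (it then points from the pivot to the stand's -y); grows to 1.7 as it swings out to the stand's -x side. It stays where it is left; friction about 0.12 N m.
- strap_pivot (a point): Point on the strap's vertical pivot axis, level with the strap's top face (104 mm above the table). The pivot cap, 22 mm across, stands 8 mm above the strap there.
- strap_tab (a point): Centre of the outer face of the teal push tab: upright plate 60 mm long (along the strap), 4 mm thick, 30 mm high above the strap's top (painted teal beside it), on the trailing edge, its face 15 mm from the strap's centre line. 80 mm along the strap from the pivot axis, 119 mm above the table. Turns with the strap: x is the way to push to close; y points along the strap to the pivot; z up.
- lever (a joint): Cam lever on the stud, turning about a level axis (the stand's x). Value in rad: 0 = fully raised, 0.873 (50 deg) above level; 0.873 = fully down, level, at its stop. The lever points away from the vessel, to the stand's -y. It stays where it is left; friction about 0.2 N m (about 4 N at its red pad).
- lever_hinge (a point): Point on the lever's hinge axis, middle of its width, 118 mm above the table. A steel cam hub 24 mm in diameter and 24 mm wide surrounds it.
- lever_pad (a point): Point on the upper face of the lever's red pad, 55 mm along the lever from the hinge axis (and 5 mm above the lever's mid-plane through that axis). The red pad is 24 mm wide, 10 mm thick and reaches from 26 to 80 mm from the hinge axis. It turns with the lever: -y points along the lever to its free end, z out of its upper face.
- vessel_lid (a point): Centre of the top of the loose pressure vessel, 90 mm above the table: steel pot 78 mm across with a black lid 82 mm across, 78 mm tall in all, standing upright on the stand's base plate. About 0.7 kg. z is the vessel's upright axis. To be left in place.
- jar_mid (a point): Bystander: centre, half-way up, of a loose amber jar with a white cap, 56 mm across, 95 mm tall. Leave alone.
- beaker_mid (a point): Bystander: centre, half-way up, of a loose glass beaker, 60 mm across, 80 mm tall. Leave alone.
- dish_mid (a point): Bystander: centre, half-way up, of a loose glass dish, 100 mm across, 28 mm high, holding the orange. Leave alone.
- orange_center (a point): Bystander: centre of a loose orange, 70 mm across, lying in the glass dish. Leave alone.
Not all that is in view belongs to the job. Leave any yellow look-alike of the part that bears vessel_lid alone.

How it is judged:
On the way, in this order (a step that is already met when the one before it is completed fails the run):
1. the strap lies fully across the lid while the lever is still raised (value of joint strap below 0.06 rad and value of joint lever below 0.5 rad), for 0.2 s.
2. the lever is fully down with the strap across (value of joint strap below 0.06 rad and value of joint lever above 0.8 rad), for 0.2 s.
At the end, for the whole second after the job is handed in: The strap is within 0.06 rad of fully across, the lever within 0.073 rad of fully down (value above 0.80), both at rest; the vessel's lid is within 12 mm of where it was and upright within 0.1 rad; jar, beaker, dish and orange are within 30 mm of where they were (all of step 2 and velocity of joint each of lever, strap below 0.05 rad/s and distance of vessel_lid from where it was at the start of the episode below 0.012 m and angle between vessel_lid's own z axis and vertical below 0.1 rad and distance of each of jar_mid, beaker_mid, dish_mid, orange_center from where it was at the start of the episode below 0.03 m); the robot touches nothing.
It fails at once if the lever is pushed down before the strap lies across (value of joint lever above 0.55 rad and value of joint strap above 0.12 rad).
It fails at once if the vessel is lifted, tipped or shifted (distance of vessel_lid from where it was at the start of the episode above 0.015 m or angle between vessel_lid's own z axis and vertical above 0.15 rad).
It fails at once if a bystander is lifted or moved by more than 30 mm (distance of any of jar_mid, beaker_mid, dish_mid, orange_center from where it was at the start of the episode above 0.03 m).
It also fails if it takes over 50 s, if anything falls off the work surface, if the arm or the gripper's body presses on something with over 40 N, if the wrist force passes 120 N, or if a joint passes its speed limit or range.

## Working session

There is one attempt and no reset: what is moved stays moved. The work goes in short steps, Python scripts to look and compute and a tool call to move; the robot and the scene stay as the last step left them, time stands still between calls to the robot, and variables do not carry over. Pictures are saved under pics/ and viewed, about 8 in all and at most 12, crops included, and the job is handed in when it is done.

Besides the shell and the picture viewer there is one more tool, called after ">>>" as name([rows], argument=value, ...), one row to a line, values as JSON. carry_out: Moves the arm, as the interface text tells. Its arguments: {"type":"object","properties":{"rows":{"type":"array","items":{"type":"array","items":{"type":"number"}}},"force":{"type":"number"}},"required":["rows"]}

```bash
mkdir -p pics
cat > h.py <<'E'
from bench import *
import numpy as np, cv2
from scipy.spatial.transform import Rotation as R
def ray(cam,xy):
    i=camera_info(cam)
    d=np.array([(xy[0]-i['cx'])/i['fx'],(xy[1]-i['cy'])/i['fy'],1.])
    if cam=='wrist':
        s=read_state();T=np.eye(4);T[:3,:3]=R.from_quat(s['eef_rot']).as_matrix();T[:3,3]=s['ee_pos'];E=T@np.array(i['tool_from_camera'])
    else:E=np.array(i['extrinsics'])
    return E[:3,3],E[:3,:3]@d
def atz(cam,xy,z):
    o,d=ray(cam,xy);return o+d*(z-o[2])/d[2]
def proj(cam,p):
    i=camera_info(cam);q=np.linalg.inv(np.array(i['extrinsics']))@np.append(p,1)
    return np.array([i['fx']*q[0]/q[2]+i['cx'],i['fy']*q[1]/q[2]+i['cy']])
E
python3 - <<'E'
from h import *
a=camera('scene');b=camera('top')
cv2.imwrite('pics/a.png',a);cv2.imwrite('pics/b.png',b)
Z=dict(strap_pivot=.104,strap_tab=.119,lever_hinge=.118,lever_pad=.15,vessel_lid=.09,stand=0,jar_mid=.0475,beaker_mid=.04,dish_mid=.014,orange_center=.04)
for c in('scene','top'):
  print(c,np.round(ray(c,[256,192])[0],3))
  for n,z in Z.items():
    for r in pinpoint(n,c)[:2]: print(n,np.round(r['xy']),round(r['conf'],2),np.round(atz(c,r['xy'],z),3))
s=read_state();print(s['ee_pos'],R.from_quat(s['eef_rot']).as_matrix().round(3),s['time'],s['width'])
E
```

```text
scene [1.058 0.084 0.807]
strap_pivot [320. 198.] 0.92 [0.603 0.186 0.104]
strap_tab [322. 162.] 0.94 [0.524 0.191 0.119]
strap_tab [283. 195.] 0.29 [0.608 0.112 0.119]
lever_hinge [247. 178.] 0.77 [0.57  0.04  0.118]
lever_pad [227. 166.] 0.61 [0.566 0.001 0.15 ]
vessel_lid [285. 194.] 0.93 [0.588 0.117 0.09 ]
vessel_lid [175. 195.] 0.81 [ 0.601 -0.106  0.09 ]
stand [282. 215.] 0.72 [0.584 0.116 0.   ]
stand [283. 194.] 0.25 [0.527 0.118 0.   ]
jar_mid [298. 277.] 0.75 [0.748 0.147 0.047]
beaker_mid [233. 153.] 0.85 [ 0.447 -0.003  0.04 ]
dish_mid [227. 260.] 0.77 [0.703 0.005 0.014]
orange_center [231. 252.] 0.85 [0.698 0.015 0.04 ]
top [0.562 0.058 0.929]
strap_pivot [192. 200.] 0.61 [0.608 0.178 0.104]
strap_tab [183. 240.] 0.84 [0.524 0.194 0.119]
lever_hinge [256. 214.] 0.81 [0.579 0.042 0.118]
lever_pad [278. 222.] 0.95 [ 0.562 -0.002  0.15 ]
vessel_lid [322. 204.] 0.95 [ 0.601 -0.103  0.09 ]
vessel_lid [224. 211.] 0.87 [0.587 0.111 0.09 ]
stand [228. 208.] 0.79 [0.596 0.108 0.   ]
jar_mid [214. 137.] 0.95 [0.758 0.137 0.047]
beaker_mid [279. 274.] 0.9 [ 0.443 -0.011  0.04 ]
beaker_mid [190. 200.] 0.67 [0.612 0.192 0.04 ]
dish_mid [265. 162.] 0.87 [0.704 0.018 0.014]
orange_center [270. 163.] 0.84 [0.699 0.007 0.04 ]
[ 0.15027176 -0.60668305  0.23657479] [[ 0.24  -0.971  0.   ]
 [-0.971 -0.24  -0.   ]
 [ 0.    -0.    -1.   ]] 1.1 0.08685695999353911
```

View pics/a.png

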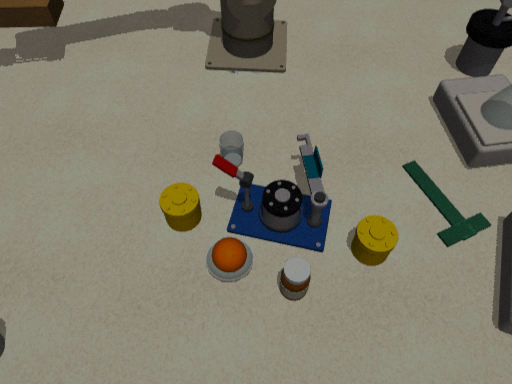

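View pics/b.png

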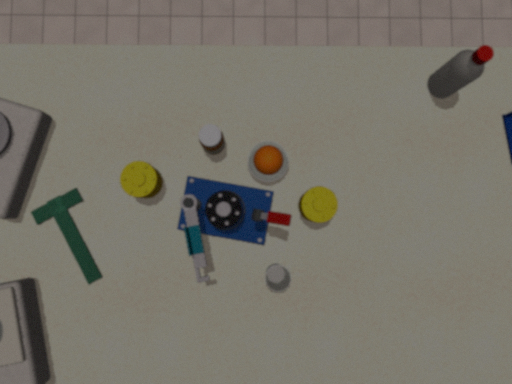

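The blue stand is near (0.59, 0.11), turned about -0.2 rad. Its strap is swung out towards the robot, with the tab at scene (320,162), and the red lever is at scene (225,165). The two yellow pots are look-alikes. I'll travel above everything with the jaws shut.

>>> carry_out([
  [1, -0.5, -1, -0.05, 0],
  [1, -0.5, -1, -0.05, 0],
  [1, -0.5, -1, -0.05, 0],
  [1, -0.5, -1, -0.05, 0],
  [1, -0.5, -1, -0.05, 0],
  [1, -0.5, -1, -0.05, 0],
  [1, -0.5, -1, -0.05, 0],
  [1, -0.5, -1, -0.05, 0],
  [1, -0.5, -1, -0.05, 0],
  [1, -0.5, -1, -0.05, 0],
  [1, -0.5, -1, -0.05, 0],
  [1, -0.5, -1, -0.05, 0],
  [1, -0.5, -1, -0.05, 0],
  [1, -0.5, -1, -0.05, 0],
], force=20)

```text
time: 2.27
ee_pos: [0.5159, -0.2965, 0.2576]
eef_rot: [0.782, -0.623, 0.001, 0.003]
ft_force: [1.0, -0.2, -0.1]
width: 0.0037
```

>>> carry_out([
  [1, -1, -0.3, 0, 0],
  [1, -1, -0.3, 0, 0],
  [1, -1, -0.3, 0, 0],
  [1, -1, -0.3, 0, 0],
  [1, -1, -0.3, 0, 0],
  [1, -1, -0.3, 0, 0],
  [1, -1, -0.3, 0, 0],
  [1, -1, -0.3, 0, 0],
  [1, -1, -0.3, 0, 0],
  [1, -1, -0.3, 0, 0],
  [1, -1, -0.3, 0, 0],
  [1, -1, -0.3, 0, 0],
  [1, 0, 0, 0, 0],
  [1, 0, 0, 0, 0],
])

```text
time: 3.43
ee_pos: [0.5429, 0.1052, 0.2568]
eef_rot: [0.785, -0.619, 0.002, -0.0]
ft_force: [0.4, -0.7, -0.5]
width: 0.0002
```

Run:
```python
from h import *
s=read_state();print(s['ee_pos'],R.from_quat(s['eef_rot']).as_euler('ZYX'),s['time'],s['width'],s['ft_force'])
cv2.imwrite('pics/c.png',camera('wrist'))
Z=dict(strap_pivot=.104,strap_tab=.119,lever_hinge=.118,lever_pad=.15,vessel_lid=.09)
print(ray('wrist',[256,192]))
for n,z in Z.items():
    for r in pinpoint(n,'wrist')[:2]: print(n,np.round(r['xy']),round(r['conf'],2),np.round(atz('wrist',r['xy'],z),3))
```

```text
[0.54294842 0.10521778 0.256813  ] [-1.33510932e+00 -2.73983104e-03 -3.13913893e+00] 3.4333 0.00018967821324379272 [ 0.37139297 -0.67622124 -0.4566575 ]
(array([0.61102428, 0.12295336, 0.40455584]), array([-0.25877562, -0.06913688, -0.96350193]))
strap_pivot [193. 115.] 0.71 [0.597 0.184 0.104]
strap_tab [178. 185.] 0.83 [0.523 0.184 0.119]
strap_tab [369. 194.] 0.17 [ 0.561 -0.02   0.119]
lever_pad [370. 194.] 0.6 [ 0.566 -0.006  0.15 ]
lever_pad [255. 134.] 0.52 [0.597 0.115 0.15 ]
vessel_lid [431. 172.] 0.94 [ 0.598 -0.096  0.09 ]
vessel_lid [255. 138.] 0.72 [0.589 0.113 0.09 ]
```

View pics/c.png

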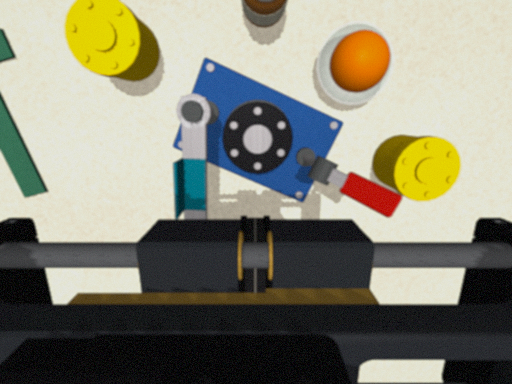

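The wrist view shows the pivot cap at (193,110), the lid centre at (257,138), the hub near (322,168), the red pad at (370,194) and the teal tab at about (178,185).

Run:
```python
from h import *
P={}
for n,xy,z in [('cap',(193,109),.112),('lid',(257.5,138),.09),('c1',(210,67),.012),('c2',(334,125),.012),('c3',(302,196),.012),('tabtopfar',(177,160),.134),('tabtopnear',(176,216),.134),('strap_near',(207,218),.104),('strap_far',(207,130),.104),('hub',(323,168),.125),('padtip',(395,208),.175)]:
  P[n]=atz('wrist',xy,z);print(n,P[n].round(4))
d=P['c1']-P['c2'];print('yaw12',np.arctan2(d[1],d[0])-np.pi/2,np.linalg.norm(d)); d=P['c2']-P['c3'];print('yaw23',np.arctan2(d[1],d[0]),np.linalg.norm(d),'ctr',(P['c1']+P['c3'])/2)
d=P['strap_near']-P['strap_far'];print('strap',np.arctan2(d[1],d[0]))
d=P['tabtopnear']-P['tabtopfar'];print('tab',np.arctan2(d[1],d[0]),np.linalg.norm(d))
```

```text
cap [0.604  0.1816 0.112 ]
lid [0.5891 0.11   0.09  ]
c1 [0.6591 0.1902 0.012 ]
c2 [0.6253 0.0079 0.012 ]
c3 [0.5157 0.0232 0.012 ]
tabtopfar [0.5531 0.184  0.134 ]
tabtopnear [0.4944 0.1758 0.134 ]
strap_near [0.4872 0.1465 0.104 ]
strap_far [0.5859 0.165  0.104 ]
hub [0.5774 0.038  0.125 ]
padtip [ 0.5637 -0.0199  0.175 ]
yaw12 -0.18333237429112037 0.18541349514218142
yaw23 -0.13906345027168124 0.11067210644796534 ctr [0.58741594 0.10667422 0.012     ]
strap -2.9558044357398576
tab -3.001762408663494 0.059265240327716816
```

>>> carry_out([
  [1, -1, 0, 0, 0],
  [1, -1, 0, 0, 0],
  [1, -1, 0, 0, 0],
  [1, -0.9, -0.1, 0, 0.7],
  [1, 0, 0, 0, 0],
  [1, 0, 0, 0.8, 0],
  [1, 0, 0, 0.8, 0],
  [1, 0, 0, 0.8, 0],
  [1, 0, 0, 0.8, 0],
  [1, 0, 0, 0.8, 0],
  [1, 0, 0, 0, 0],
  [1, 0, 0, 0, 0],
])

```text
time: 4.73
ee_pos: [0.525, 0.208, 0.1335]
eef_rot: [0.757, -0.653, 0.005, -0.001]
ft_force: [0.4, 0.6, 0.9]
width: 0.0006
```

Run:
```python
from h import *
s=read_state();print(s['ee_pos'],R.from_quat(s['eef_rot']).as_euler('ZYX'),s['time'],s['ft_force'],s['joint_positions'])
a=camera('wrist');b=camera('scene')[90:250,180:380]
cv2.imwrite('pics/d.png',np.hstack([a,cv2.resize(b,(288,230))[:, :].repeat(1,0) if 0 else cv2.copyMakeBorder(cv2.resize(b,(288,230)),0,154,0,0,0)]))
```

```text
[0.52499579 0.20796108 0.1334689 ] [-1.42359575 -0.00645329 -3.13443589] 4.7333 [0.36771146 0.61408394 0.92661018] [ 0.09350641  0.35251611 -0.66358832  1.72627365  0.24578331  1.14066296
 -2.06641618]
```

View pics/d.png

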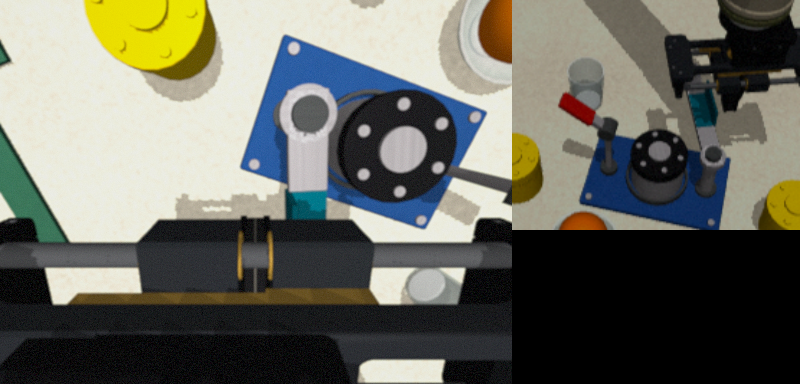

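The fingers are beside the tab's outer face with a gap of roughly 7 mm. I'll lower a little, make contact, and sweep round the pivot.

>>> carry_out([
  [1, 0, 0, 0.27, 0],
  [1, 0.15, 0, 0, 0],
  [1, 0.22, 0.08, 0, -1],
  [1, 0.22, 0.08, 0, -1],
  [1, 0.22, 0.08, 0, -1],
  [1, 0.22, 0.08, 0, -1],
  [1, 0.22, 0.08, 0, -1],
  [1, 0.22, 0.08, 0, -1],
  [1, 0.22, 0.08, 0, -1],
  [1, 0, 0, 0, 0],
])

```text
time: 5.67
ee_pos: [0.5321, 0.1558, 0.1342]
eef_rot: [0.925, -0.381, 0.009, -0.004]
ft_force: [1.8, -0.5, -0.5]
width: 0.0007
```

```bash
cat > chk.py <<'E'
from h import *
s=read_state();y=R.from_quat(s['eef_rot']).as_euler('ZYX')
p=s['ee_pos'][:2]-np.array([.603,.183])
print(s['ee_pos'],y[:1],s['time'],s['ft_force'],s['joint_positions'].round(2) if hasattr(s['joint_positions'],'round') else s['joint_positions'])
x=np.array([np.cos(y[0]),np.sin(y[0])]);t=np.array([x[1],-x[0]])
print('rel pivot in tool x,y',p@x,p@t,'q from yaw',-.185-y[0])
for c in('top','scene'):
  camera(c)
  for n,z in(('strap_tab',.119),('strap_pivot',.104),('vessel_lid',.09)):
    for r in pinpoint(n,c)[:2]: print(c,n,round(r['conf'],2),atz(c,r['xy'],z).round(3))
E
python3 chk.py
```

```text
[0.53213377 0.15581963 0.13421102] [-0.78115117] 5.6667 [ 1.81855828 -0.45824713 -0.52696139] [ 0.27  0.34 -0.75  1.76  0.26  1.13 -1.35]
rel pivot in tool x,y -0.03118472782151673 0.06919759372059357 q from yaw 0.5961511749058999
top strap_tab 0.84 [0.532 0.148 0.119]
top strap_pivot 0.56 [0.607 0.187 0.104]
top vessel_lid 0.94 [ 0.599 -0.098  0.09 ]
top vessel_lid 0.93 [0.665 0.305 0.09 ]
scene strap_tab 0.57 [0.542 0.138 0.119]
scene strap_pivot 0.81 [0.602 0.186 0.104]
scene vessel_lid 0.94 [0.664 0.301 0.09 ]
scene vessel_lid 0.78 [ 0.606 -0.108  0.09 ]
```

>>> carry_out([
  [1, 0.22, 0.08, 0.1, -1],
  [1, 0.22, 0.08, 0.1, -1],
  [1, 0.22, 0.08, 0.1, -1],
  [1, 0.22, 0.08, 0.1, -1],
  [1, 0.22, 0.08, 0.05, -1],
  [1, 0.22, 0.08, 0.05, -1],
  [1, 0, 0, 0, 0],
])

```text
time: 6.65
ee_pos: [0.5561, 0.1284, 0.1196]
eef_rot: [0.993, -0.117, 0.008, -0.002]
ft_force: [0.3, -0.6, 0.4]
width: 0.0007
```

```bash
python3 chk.py
```

```text
[0.55607689 0.12838905 0.11962902] [-0.23492378] 6.65 [ 0.29573585 -0.64334286  0.37826124] [ 0.36  0.42 -0.82  1.73  0.34  1.13 -0.79]
rel pivot in tool x,y -0.0329224992878858 0.06403314178694706 q from yaw 0.049923779317515626
top vessel_lid 0.94 [0.658 0.297 0.09 ]
top vessel_lid 0.86 [ 0.593 -0.099  0.09 ]
scene strap_tab 0.89 [0.565 0.116 0.119]
scene strap_pivot 0.67 [0.603 0.186 0.104]
scene vessel_lid 0.97 [0.663 0.302 0.09 ]
scene vessel_lid 0.7 [ 0.603 -0.106  0.09 ]
```

>>> carry_out([
  [1, 0.12, 0, -0.1, -0.3],
  [1, 0.12, 0, -0.05, 0],
  [1, 0.12, 0, 0, 0],
  [1, 0.1, 0, 0, 0],
])

```text
time: 7.38
ee_pos: [0.5668, 0.1267, 0.1245]
eef_rot: [0.994, -0.106, 0.007, -0.001]
ft_force: [-20.3, 1.7, 9.3]
width: 0.0001
```

>>> carry_out([
  [1, 0.1, 0, 0, 0],
  [1, 0.1, 0, 0, 0],
])

```text
time: 7.55
ee_pos: [0.5668, 0.1267, 0.1244]
eef_rot: [0.994, -0.106, -0.0, 0.001]
ft_force: [-22.1, -2.4, 17.9]
width: 0.0005
```

```bash
python3 chk.py
python3 - <<'E'
from h import *
cv2.imwrite('pics/e.png',np.hstack([cv2.resize(camera('scene')[120:260,190:370],(540,420)),]));cv2.imwrite('pics/f.png',camera('wrist'))
E
```

```text
[0.56676595 0.12667784 0.12441244] [-0.21221681] 7.55 [-22.14892178  -2.38266271  17.87049825] [ 0.35  0.45 -0.81  1.68  0.35  1.17 -0.76]
rel pivot in tool x,y -0.023558194724941493 0.06269053676252603 q from yaw 0.027216809758591476
top strap_tab 0.74 [0.693 0.019 0.119]
top vessel_lid 0.68 [0.66  0.307 0.09 ]
top vessel_lid 0.58 [ 0.601 -0.108  0.09 ]
scene strap_tab 0.52 [0.778 0.138 0.119]
scene strap_pivot 0.95 [0.594 0.189 0.104]
scene vessel_lid 0.96 [ 0.607 -0.097  0.09 ]
scene vessel_lid 0.8 [0.589 0.113 0.09 ]
```

View pics/f.png

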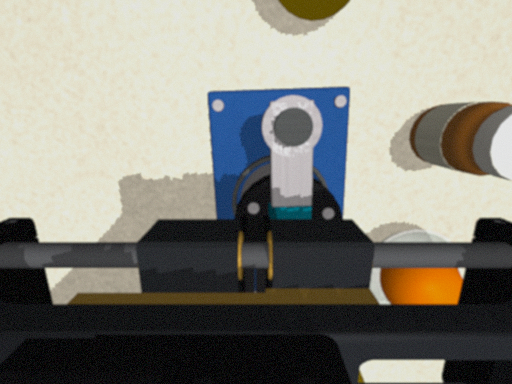

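Pushing gave a firm 22 N and no further motion, so the strap is at its stop. I'll back off, rise and inspect.

>>> carry_out([
  [1, -0.3, 0, 0, 0],
  [1, -0.8, 0, 0, 0],
  [1, -0.5, 0, 0, 0],
  [1, 0, 0, -1, 0],
  [1, 0, 0, -1, 0],
  [1, 0, 0, -1, 0],
  [1, 0, 0, -1, 0],
  [1, 0, 0, -1, 0],
  [1, -1, 0, -0.3, 0],
  [1, -1, 0, 0, 0],
  [1, -1, 0, 0, 0],
  [1, 0, 0, 0, 0],
])

```text
time: 9.05
ee_pos: [0.4289, 0.1602, 0.2908]
eef_rot: [0.994, -0.11, 0.003, -0.002]
ft_force: [1.0, 1.0, 0.2]
width: 0.0008
```

Run:
```python
from h import *
s=read_state();print(s['ee_pos'],R.from_quat(s['eef_rot']).as_euler('ZYX'),s['time'],s['ft_force'])
w=camera('wrist');t=camera('top');sc=camera('scene')
cv2.imwrite('pics/g.png',np.vstack([np.hstack([cv2.resize(sc[130:240,200:350],(400,293)),cv2.resize(t[150:260,170:320],(400,293))]),cv2.copyMakeBorder(w[:260],0,0,0,288,0)]))
Z=dict(strap_pivot=.104,strap_tab=.119,lever_hinge=.118,lever_pad=.15,vessel_lid=.09)
for c in('scene','top','wrist'):
  for n,z in Z.items():
    for r in pinpoint(n,c)[:2]: print(c,n,np.round(r['xy']),round(r['conf'],2),np.round(atz(c,r['xy'],z),3))
```

```text
[0.4288617  0.16020022 0.29077343] [-0.22000629 -0.00465457 -3.13744436] 9.05 [1.00126673 0.96299487 0.22168792]
scene strap_pivot [321. 199.] 0.88 [0.604 0.189 0.104]
scene strap_tab [283. 182.] 0.93 [0.576 0.111 0.119]
scene lever_hinge [246. 177.] 0.69 [0.569 0.037 0.118]
scene lever_hinge [281. 214.] 0.37 [0.652 0.109 0.118]
scene lever_pad [225. 164.] 0.57 [ 0.563 -0.003  0.15 ]
scene vessel_lid [381. 232.] 0.93 [0.663 0.305 0.09 ]
scene vessel_lid [294. 278.] 0.62 [0.766 0.138 0.09 ]
top strap_pivot [191. 199.] 0.96 [0.611 0.18  0.104]
top strap_tab [221. 217.] 0.92 [0.573 0.115 0.119]
top lever_hinge [256. 216.] 0.74 [0.574 0.041 0.118]
top lever_pad [283. 220.] 0.93 [ 0.566 -0.011  0.15 ]
top lever_pad [213. 138.] 0.38 [0.733 0.13  0.15 ]
top vessel_lid [323. 203.] 0.77 [ 0.603 -0.105  0.09 ]
top vessel_lid [134. 176.] 0.58 [0.661 0.307 0.09 ]
wrist strap_pivot [434. 213.] 0.6 [0.646 0.059 0.104]
wrist strap_pivot [387. 124.] 0.55 [0.598 0.184 0.104]
wrist strap_tab [381. 191.] 0.86 [0.576 0.109 0.119]
wrist lever_hinge [386. 245.] 0.84 [0.575 0.036 0.118]
wrist lever_pad [395. 290.] 0.88 [ 0.567 -0.008  0.15 ]
wrist lever_pad [479. 129.] 0.5 [0.669 0.164 0.15 ]
wrist vessel_lid [416.  10.] 0.87 [0.649 0.299 0.09 ]
wrist vessel_lid [378. 180.] 0.64 [0.585 0.114 0.09 ]
```

View pics/g.png

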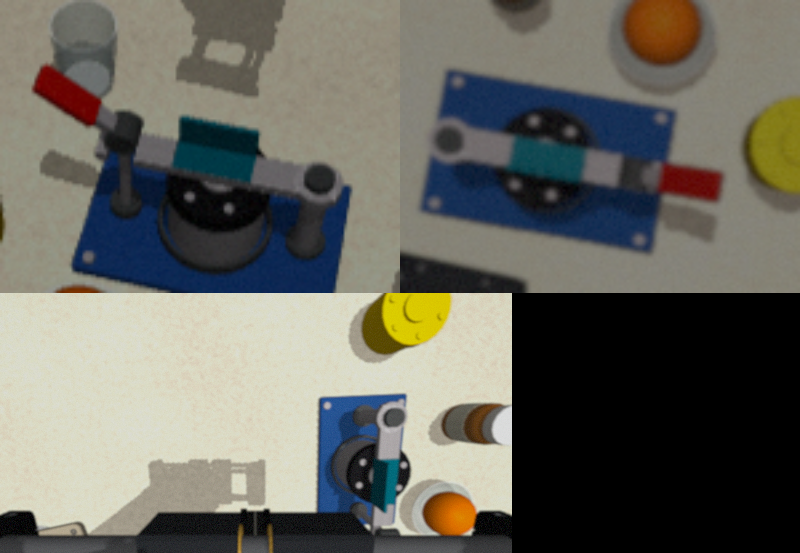

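The strap lies across with its notch at the stud. The tab measures (0.575, 0.112), which gives a strap angle of about 0.01 rad, and the lever is still raised. Next I'll go over the red pad.

>>> carry_out([
  [1, 0.8, 0.62, 0, 0],
  [1, 0.8, 0.62, 0, 0],
  [1, 0.8, 0.62, 0, 0],
  [1, 0.8, 0.62, 0, 0],
  [1, 0.8, 0.62, 0, 0],
  [1, 0.8, 0.62, 0, 0],
  [1, 0.8, 0.62, 0, -0.3],
  [1, 0, 0, 0, 0],
  [1, 0, 0, 0, 0],
])

```text
time: 10.7
ee_pos: [0.5736, -0.0137, 0.2892]
eef_rot: [0.995, -0.097, 0.002, -0.001]
ft_force: [-0.4, 0.2, -0.1]
width: 0.0005
```

```bash
cat > off.py <<'E'
from h import *
s=read_state();y=R.from_quat(s['eef_rot']).as_euler('ZYX')[0];x=np.array([np.cos(y),np.sin(y)]);t=np.array([x[1],-x[0]])
d=np.array([.567,-.0043])-s['ee_pos'][:2]
print(s['ee_pos'],y,'units x,y',d@x/.03,d@t/.03)
E
python3 off.py
```

```text
[ 0.57361137 -0.01372745  0.28919018] -0.1936197562218207 units x,y -0.2767264287321683 -0.2659728510708828
```

>>> carry_out([
  [1, -0.28, -0.27, 0, 0],
  [1, 0, 0, 0.8, 0],
  [1, 0, 0, 0.8, 0],
  [1, 0, 0, 0.6, 0],
  [1, 0, 0, 0, 0],
])

```text
time: 11.12
ee_pos: [0.5651, 0.0011, 0.2225]
eef_rot: [0.995, -0.096, 0.004, -0.002]
ft_force: [-0.1, -0.2, 0.1]
width: 0.0005
```

```bash
python3 off.py
python3 - <<'E'
from h import *
sc=camera('scene');t=camera('top');print(read_state()['ft_force'])
cv2.imwrite('pics/i.png',np.hstack([cv2.resize(sc[110:240,190:340],(400,347)),cv2.resize(t[150:280,170:320],(400,347))]))
E
```

```text
[0.56508102 0.00111465 0.22249386] -0.19158243993660418 units x,y 0.09716292285172097 0.16500624914280668
[0.09915845 0.6675114  0.4353998 ]
```

View pics/i.png

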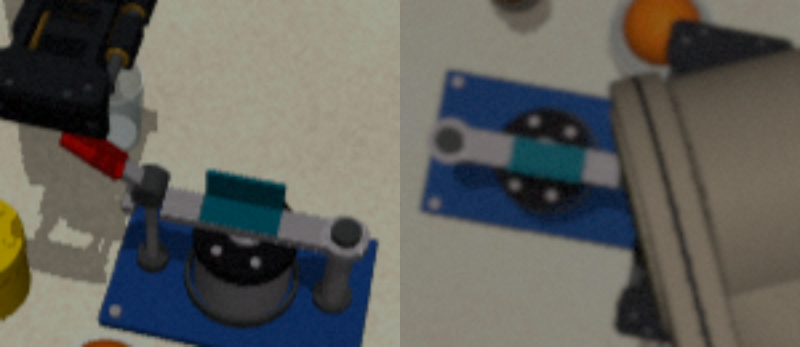

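The lever is still raised under the closed fingers and the strap is still across. Now I'll push down.

>>> carry_out([
  [1, 0.1, 0.17, 0.4, 0],
  [1, 0, 0, 0.4, 0],
  [1, 0, 0, 0.35, 0],
  [1, 0, 0, 0.35, 0],
  [1, 0, 0, 0.35, 0],
  [1, 0, 0, 0.35, 0],
  [1, 0, 0, 0.3, 0],
])

```text
time: 11.8
ee_pos: [0.5733, -0.0037, 0.1511]
eef_rot: [0.995, -0.095, 0.011, -0.002]
ft_force: [-1.0, -1.6, 4.7]
width: 0.0003
```

```bash
python3 off.py
```

```text
[ 0.57326427 -0.00371805  0.15113737] -0.19133258093903938 units x,y -0.20130979551726055 0.05875308542150707
```

>>> carry_out([
  [1, -0.12, 0.05, 0.25, 0],
  [1, 0, 0, 0.2, 0],
  [1, 0, 0, 0.15, 0],
  [1, 0, 0, 0.1, 0],
])

```text
time: 12.13
ee_pos: [0.5704, -0.005, 0.1366]
eef_rot: [0.995, -0.096, 0.012, 0.001]
ft_force: [-22.3, -2.7, 41.5]
width: 0.0007
```

```bash
python3 off.py
```

```text
[ 0.5704288  -0.00498784  0.13657365] -0.1923398330544217 units x,y -0.1165683865406161 -0.0006573217813986036
```

It stopped hard at TCP z = 0.1366 m, where a level pad should be (0.137 m). I'll retract and check.

>>> carry_out([
  [1, 0, 0, -0.1, 0],
  [1, 0, 0, -0.3, 0],
  [1, 0, 0, -0.8, 0],
  [1, 0, 0, -1, 0],
  [1, 0, 0, -1, 0],
  [1, 0, 0, -1, 0],
  [1, 0, 0, -1, 0],
  [1, -1, 0, 0, 0],
  [1, -1, 0, 0, 0],
  [1, -1, 0, 0, 0],
  [1, -1, 0, 0, 0],
  [1, -1, 0, 0, 0],
  [1, 0, 0, 0, 0],
  [1, 0, 0, 0, 0],
])

```text
time: 13.3
ee_pos: [0.4102, 0.0274, 0.2927]
eef_rot: [0.995, -0.096, 0.007, -0.0]
ft_force: [0.8, -0.2, -0.3]
width: 0.0003
```

Run:
```python
from h import *
s=read_state();print(s['ee_pos'],s['time'],s['ft_force'])
w=camera('wrist');t=camera('top');sc=camera('scene')
cv2.imwrite('pics/j.png',np.vstack([np.hstack([cv2.resize(sc[130:300,200:350],(400,453)),cv2.resize(t[120:290,170:320],(400,453))])]))
Z=dict(strap_pivot=.104,strap_tab=.119,lever_hinge=.118,lever_pad=.123,jar_mid=.0475,beaker_mid=.04,dish_mid=.014,orange_center=.04)
for c in('scene','top'):
  for n,z in Z.items():
    for r in pinpoint(n,c)[:1]: print(c,n,np.round(r['xy']),round(r['conf'],2),np.round(atz(c,r['xy'],z),3))
```

```text
[0.41015932 0.02738384 0.2926915 ] 13.3 [ 0.77177046 -0.21004634 -0.29552832]
scene strap_pivot [320. 198.] 0.68 [0.602 0.186 0.104]
scene strap_tab [282. 184.] 0.82 [0.581 0.109 0.119]
scene lever_hinge [280. 219.] 0.16 [0.661 0.108 0.118]
scene lever_pad [219. 174.] 0.58 [ 0.567 -0.017  0.123]
scene jar_mid [296. 278.] 0.82 [0.748 0.144 0.047]
scene beaker_mid [236. 151.] 0.65 [0.441 0.003 0.04 ]
scene dish_mid [228. 259.] 0.7 [0.702 0.008 0.014]
top strap_pivot [189. 203.] 0.75 [0.602 0.184 0.104]
top strap_tab [222. 218.] 0.93 [0.569 0.113 0.119]
top lever_hinge [255. 217.] 0.95 [0.572 0.043 0.118]
top lever_pad [285. 221.] 0.56 [ 0.564 -0.018  0.123]
top jar_mid [214. 138.] 0.75 [0.756 0.138 0.047]
top beaker_mid [278. 276.] 0.49 [ 0.438 -0.009  0.04 ]
top dish_mid [265. 160.] 0.98 [0.71  0.018 0.014]
top orange_center [220. 220.] 0.65 [0.565 0.123 0.04 ]
```

View pics/j.png

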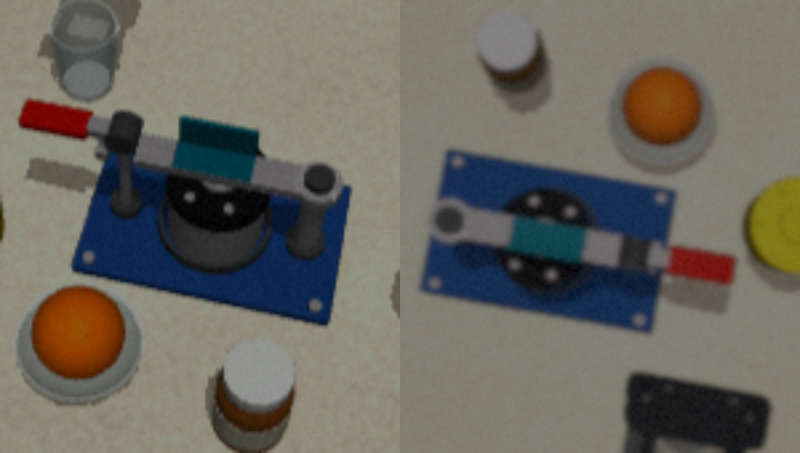

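Both views show the lever level and in line with the strap. The pad measures (0.566, -0.018), against (0.565, -0.019) expected when fully down, and the bystanders haven't moved. Handing in.

```bash
python3 -c "
from bench import *
print(close_job())"
```

```text
the job is handed in; nothing more can be done
None
```

The lid is locked as far as my checks show, and the job is handed in; the interface gave no verdict. I pushed the strap round by its teal tab with the closed fingers until it stopped firmly at about 22 N. With it confirmed across at about 0.01 rad, I pressed the red lever down to its stop and retreated clear.

**Last checks:**
- **Lever:** the fingertips stopped at the height of a level pad. The pad then measured within about 2 mm of its fully-down position.
- **Strap:** it is still across the lid, with the tab near (0.575, 0.111).
- **Surroundings:** jar, beaker and dish measured within about 10 mm of their first readings. The vessel looked unmoved in the pictures, but I did not re-measure it at the end.
- **Arm:** it ended clear, with no contact force, at 13.3 s.

**Disagreements and one concern:**
- The final press peaked at 41.5 N vertical on the wrist sensor, through the fingertips. The 40 N limit is stated for the arm and gripper body, and the wrist limit is 120 N, so I don't expect it to count.
- The last network reading for the orange landed on the lid, so it was a misdetection. The picture shows the orange still in its dish.
- The last scene-camera reading of the lever hinge had low confidence (0.16) and was wrong.

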